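# Hold the phone stand's hinge leaf in line for its pin

### The arm

A 6-joint arm with a two-finger parallel gripper is mounted at the origin on the work surface. World frame = base frame: x ahead of the robot, y to its left, z up, the work surface at z = 0. Lengths are in m, angles in rad, forces in N, time in s.
With the tool pointing down it reaches from about 0.3 to 0.85 m from the base axis. Payload 5.4 kg.
Tool frame: the origin (TCP) lies midway between the tips of the shut fingers; the grasp point (between the pads) lies 19 mm behind it; z points along the fingers, y is the direction in which the jaws open and shut (so a half turn about z gives the same grasp; the last joint's range is limited). The gripper opens to 85 mm and grips with 20 to 120 N. Pads are 22 mm wide; open, the fingers measure 114 mm over their backs; the gripper's body (76 mm by 85 mm) begins 54 mm behind the grasp point. The pads swing forward as they close: fully open they stand 13 mm farther back than shut.
Start: joints at [-1.539, 0.158, 1.597, -0, 1.386, -0.21], TCP at [0.138, -0.558, 0.231] pointing down, gripper open.
Joint ranges: [-2.91, 2.91], [-0.94, 2.29], [0.18, 2.7], [-1.29, 4.43], [0.17, 2.64], [-3, 3]. Speed limits (rad/s): [2.57, 2.57, 3.14, 3.14, 3.14, 3.14].

### API

Orientations are given as a rotation vector (axis times angle).
In Python, from bench import manip gives the robot as it stands. The module is installed in compiled form; this text tells all that it offers.
- The arm moves only by the tool drive_tool, never from a script. Its argument "deltas" is one flat list of numbers, 4 for each row, row after row: the shift along the tool's x, y, z in cm, then the turn about the tool's z in degrees. In form: [x, y, z, spin, x, y, z, spin, ...]. A call has 1 to 12 rows; each row is the pose to reach, as a shift and turn from the pose measured when the call began, along the tool's axes at that moment; what a row does not reach only later rows make up. A row lasts 1/8 s, in which the tool goes at most 62.5 mm and 10.7 degrees, less where a joint would pass 70% of its speed; a pose out of reach is approached as far as the arm can. A call with a gripper value outside its range is refused whole. "grip" is the closure, from -1 (fully open) to 1 (shut), set as the call begins (left out, the last holds). The fingers move at their own pace and stop on an object; "squeeze" is the grip in N (left out, the last holds). Time passes only in rows, so rows that repeat a pose let the fingers close. It gives the time, the measured TCP pose, the force and the opening at its end, in the units of the state.
- manip.read_state(): the state, without advancing time (a new reading comes with each control period).
- manip.snapshot(name): name is "scene" or "top" or "wrist"; returns (picture, depth): 420x560x3 uint8, red, green, blue; 420x560 float32, m along the optical axis (not along the pixel's ray), 0 where there is no reading.
- manip.camera_model(name): a dict with "fovy" (degrees; the focal length in pixels is half the picture's height over the tangent of half this angle, whatever the lens; pixels are square), "cx", "cy" (the principal point, pixels), "rvec" (rotation vector, rad) and "tvec" (3), from world to camera coordinates, as OpenCV has them. Camera axes: x right, y down, z forward; pixel columns grow to the right and rows downward; lengths in m; the calibration is good to about 2 mm. A picture is of the moment at which its call begins: read the wrist's pose just before it. camera_model takes no time and is no camera call; for the wrist camera it gives the pose at the moment of the call.
- manip.job_done(): hands the job in, once; it reports no verdict.
The state is a dict: "time_s": time; "joint_pos": joint angles; "dq": joint speeds; "joint_efforts": joint torques, N m; "position": TCP position; "ee_rot": TCP orientation; "contact_force": force on the tool from outside, world axes, zero at the start; "moment": the same for the moment, N m; "opening": opening from 0.0 (shut) to 1.0 (fully open).
Only numpy, scipy, OpenCV 4.12 (cv2) and the standard library are available. Lean on these libraries where they do the work, as an engineer would, in place of code of your own. Each camera call takes 0.05 s, during which the arm holds its last target.

### The job

I am putting the wooden phone stand back together: pick up its loose back leaf by the spine, bring it level to the foot of the stand and lower its knuckle between the foot's two knuckles, so that the three holes line up and I can slide the pin straight through. Do not force it against the foot, and leave everything else on the desk where it is. Finish while still holding the leaf there, level, still and carried by the gripper alone: do not let go.

Things in the scene. Friction and masses are not known exactly. Their poses are not given: they have to be found in the camera images.
- leaf: Loose wooden leaf, about 110 g, lying flat. Plate x -55 to 39, y -32 to 32, z 0 to 10 mm. On it a spine to grip: x -30 to 30, 16 mm thick in y, top at z = 45. At the +x end, on a 24 mm wide neck, one knuckle: tube 24 mm across and 24 mm wide with a 12 mm hole along y. Centre of mass within 5 mm of x = 0. Origin: on the underside, below the spine's middle; x towards the knuckle, z up.
- leaf_hole (a point): centre of the hole of the leaf's knuckle, at (55, 0, 12) mm in the leaf's frame; axes as the leaf, the hole runs along y.
- leaf_grip (a point): grip point in the middle of the leaf's spine, at (0, 0, 33) mm in the leaf's frame, 12 mm below the spine's top and 23 mm above the plate; axes as the leaf. Grip across the 16 mm thickness (along y).
- stand: Wooden foot of the phone stand, fixed. Base x -50 to 75, y -55 to 55, 14 mm thick; on it a block x 16 to 46, y -45 to 45, up to z = 88 mm. Its -x face, turned roughly to the robot, carries two knuckles: tubes 24 mm across, y 15 to 29 and -29 to -15, holes 12 mm, axis along y at x = 0, z = 85; the 30 mm gap between is open above, below and in front. Origin: on the desk below mid-axis; z up.
- stand_hole (a point): point on the foot's hinge axis midway between its two knuckles, 85 mm above the desk; axes as the foot, holes along y. The centre of the leaf's hole belongs here, with the leaf's x axis along the foot's x axis (its plate reaching out to -x) and its underside level, 73 mm above the desk; nothing supports it there.
- controller: game controller of clear plastic with two grips and two thumb sticks, about 150 x 110 x 47 mm; bystander. Origin: centre of the underside.
- tumbler: open brushed steel tumbler, 74 mm across, 120 mm tall; bystander. Origin: centre of the underside.
- dish: small round white ceramic dish, 96 mm across, 18 mm high, with the steel hinge pin (6 mm thick) kept in it; bystander. Origin: centre of the underside.
- remote: flat black plastic remote, 150 x 44 x 18 mm, one round press button on top (top of the button at 22 mm); bystander. Origin: centre of the underside.
- mouse: grey computer mouse, 112 x 60 x 35 mm; bystander. Origin: centre of the underside.
- phone: phone lying flat, a blank dark slab 150 x 73 x 10 mm; bystander. Origin: centre of the underside.
There are look-alikes about, which are no part of the job. Leave any pink look-alike of the leaf alone. Leave any yellow look-alike of the stand alone.

How it is judged:
By the outcome, as a careful person would: the job done as asked, in the order asked, and still so for the second after the job is handed in, while the arm keeps its last pose, push and grip.
It also fails if it takes over 35 s, if anything falls off the work surface, if the arm or the gripper's body presses on something with over 40 N, if the wrist force passes 120 N, or if a joint passes its speed limit or range.

## Working session

There is one attempt and no reset: what is moved stays moved. The work goes in short steps, Python scripts to look and compute and a tool call to move; the robot and the scene stay as the last step left them, time stands still between calls to the robot, and variables do not carry over. Pictures are saved under pics/ and viewed, and the job is handed in when it is done.

Besides the shell and the picture viewer there is one more tool, called after ">>>" as name(argument=value, ...) on one line, values as JSON. drive_tool: Moves the arm, as the interface text tells. Its arguments: {"type":"object","properties":{"deltas":{"type":"array","items":{"type":"number"}},"grip":{"type":"number"},"squeeze":{"type":"number"}},"required":["deltas"]}

```bash
mkdir -p pics; cat > h.py <<'E'
import numpy as np, cv2
from scipy.spatial.transform import Rotation as R
from bench import manip
def cam(name):
    m=manip.camera_model(name); f=210/np.tan(np.radians(m['fovy'])/2)
    return f,m['cx'],m['cy'],R.from_rotvec(m['rvec']).as_matrix(),np.array(m['tvec'])
def snap(name,tag):
    c=cam(name); p,d=manip.snapshot(name)
    cv2.imwrite(f'pics/{tag}.png',p[:,:,::-1]); np.savez(f'pics/{tag}.npz',p=p,d=d,f=c[0],cx=c[1],cy=c[2],Rm=c[3],t=c[4])
def load(tag):
    z=np.load(f'pics/{tag}.npz'); return z['p'],z['d'],(float(z['f']),float(z['cx']),float(z['cy']),z['Rm'],z['t'])
def ray(c,u,v):
    f,cx,cy,Rm,t=c; d=Rm.T@np.array([(u-cx)/f,(v-cy)/f,1.]); return -Rm.T@t,d
def onz(c,u,v,z):
    o,d=ray(c,u,v); return o+d*(z-o[2])/d[2]
def cloud(c,d):
    f,cx,cy,Rm,t=c; v,u=np.mgrid[:d.shape[0],:d.shape[1]]
    P=np.stack([(u-cx)/f*d,(v-cy)/f*d,d],-1); return (P-t)@Rm
def proj(c,P):
    f,cx,cy,Rm,t=c; q=Rm@np.asarray(P)+t; return cx+f*q[0]/q[2],cy+f*q[1]/q[2]
E
python3 - <<'E'
from h import *
s=manip.read_state(); print({k:np.round(v,3) for k,v in s.items()})
for n in('scene','top','wrist'):
    snap(n,n+'0'); print(n,manip.camera_model(n))
E
```

```text
{'time_s': np.float64(0.0), 'joint_pos': array([-1.539,  0.159,  1.598,  0.   ,  1.386, -0.21 ]), 'dq': array([-0.001, -0.001,  0.   ,  0.001, -0.   , -0.001]), 'joint_efforts': array([ 1.0000e-03, -3.9600e+01, -3.3143e+01, -0.0000e+00,  8.0000e-03,
       -0.0000e+00]), 'position': array([ 0.138, -0.558,  0.23 ]), 'ee_rot': array([-3.117, -0.379, -0.   ]), 'contact_force': array([ 0.789, -0.223, -0.094]), 'moment': array([ 0.047, -0.008, -0.03 ]), 'opening': np.float64(0.998)}
scene {'fovy': 50.230182968962, 'cx': 283.8945180771001, 'cy': 213.9195122111277, 'rvec': array([ 2.3911546 ,  0.7649536 , -0.25251727]), 'tvec': array([-0.41644538, -0.17060056,  1.47353925])}
top {'fovy': 45.39120026998759, 'cx': 282.27572220337777, 'cy': 210.10423678023002, 'rvec': array([ 2.12445544, -2.13347672,  0.19103447]), 'tvec': array([0.0207737 , 0.49867031, 1.42495135])}
wrist {'fovy': 58.662424958423586, 'cx': 277.3352680951936, 'cy': 210.90903878987334, 'rvec': array([-2.27336573,  1.77930251,  0.27720527]), 'tvec': array([-0.5730527 , -0.03959872,  0.38097844])}
```

View pics/scene0.png

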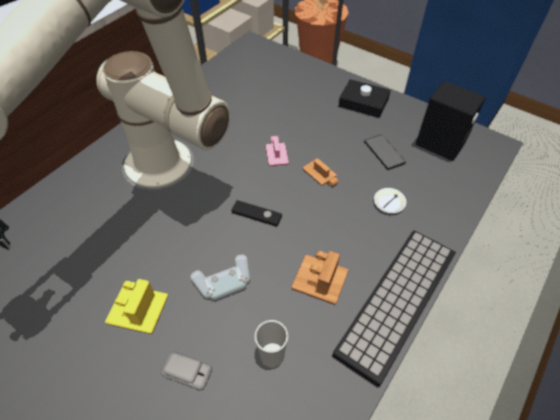

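View pics/top0.png

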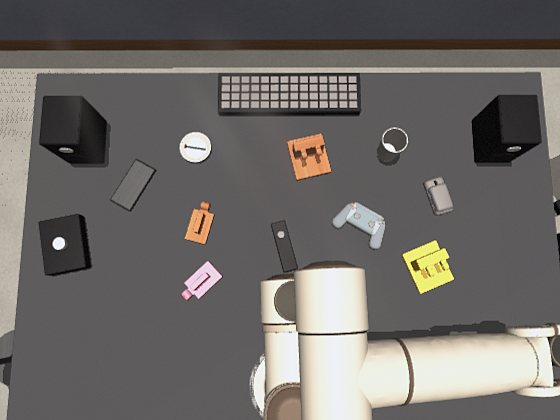

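View pics/wrist0.png

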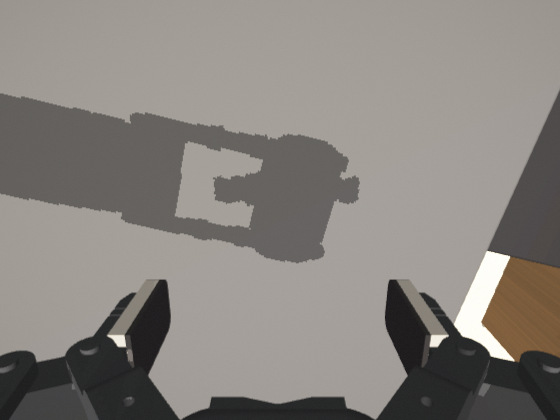

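The pictures show two leaf-like things: orange at top px (200,222) and scene px (320,172), pink at top px (202,281) and scene px (277,152). They also show two stand-like things: orange at top px (309,157) and scene px (321,275), yellow at top px (429,267). I choose orange for both, since the pink and yellow ones are the look-alikes. Next come a close crop and measurements.

```bash
python3 - <<'E'
from h import *
p,d,c=load('top0'); q,e,cs=load('scene0')
a=cv2.resize(p[185:260,165:240],(400,400),interpolation=cv2.INTER_CUBIC); b=cv2.resize(p[120:195,272:347],(400,400),interpolation=cv2.INTER_CUBIC)
cv2.imwrite('pics/crop1.png',np.hstack([a,b])[:,:,::-1])
for n in('top0','scene0'):
    p,d,c=load(n); W=cloud(c,d); hsv=cv2.cvtColor(p,cv2.COLOR_RGB2HSV)
    m=((hsv[...,0]>5)&(hsv[...,0]<18)&(hsv[...,1]>120)&(hsv[...,2]>60)).astype(np.uint8)
    k,l,st,ce=cv2.connectedComponentsWithStats(m)
    for i in range(1,k):
        if st[i,4]<80: continue
        w=W[(l==i)&(d>0)]; print(n,st[i],ce[i].round(1),np.percentile(w,[2,50,98],axis=0).round(3).tolist())
E
```

```text
top0 [ 287  134   44   46 1374] [308.9 156.6] [[0.608, -0.118, 0.008], [0.662, -0.063, 0.017], [0.733, -0.006, 0.098]]
top0 [185 202  29  42 716] [199.6 224.1] [[0.413, 0.231, 0.003], [0.461, 0.261, 0.012], [0.522, 0.301, 0.051]]
scene0 [ 289    0   50   63 2133] [316.2  27.1] [[-0.864, 1.311, -0.694], [-0.414, 1.649, -0.424], [-0.119, 2.047, -0.272]]
scene0 [339   5  73  61 897] [371.2  43.3] [[-0.428, 1.741, -0.742], [-0.198, 2.048, -0.692], [0.086, 2.071, -0.383]]
scene0 [505  92  55  31 676] [533.5 106.8] [[0.764, 2.031, -0.739], [0.919, 2.048, -0.698], [1.069, 2.069, -0.655]]
scene0 [303 160  34  26 491] [320.5 172.8] [[0.414, 0.231, 0.004], [0.472, 0.257, 0.013], [0.525, 0.285, 0.049]]
scene0 [ 292  252   56   52 1872] [320.8 276.8] [[0.613, -0.118, 0.01], [0.684, -0.074, 0.017], [0.734, -0.008, 0.097]]
```

View pics/crop1.png

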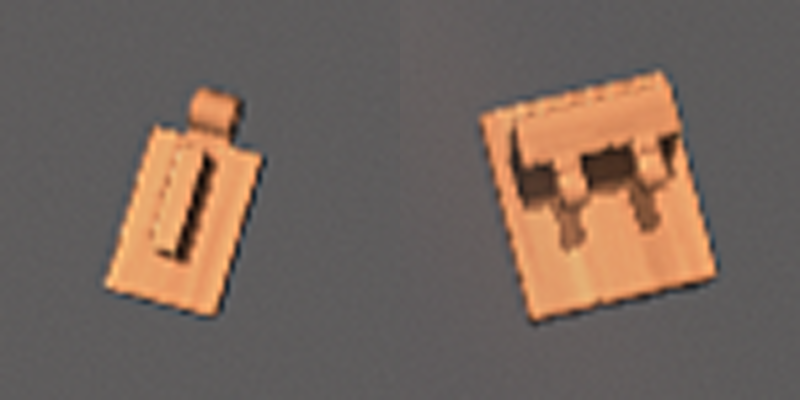

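Both orange parts match the description: a leaf with a spine and one knuckle, and a stand with a block and two knuckles. Now I work out rough poses.

```bash
cat >> h.py <<'E'
def tool():
    s=manip.read_state(); Rm=R.from_rotvec(s['ee_rot']).as_matrix(); return np.array(s['position']),Rm
def todelta(P,psi):
    """world TCP target + yaw of tool x -> row (cm,deg)"""
    p,Rm=tool(); d=Rm.T@(np.asarray(P)-p)*100; cur=np.arctan2(Rm[1,0],Rm[0,0]); w=(psi-cur+np.pi)%(2*np.pi)-np.pi
    return d.round(3),round(-np.degrees(w),2),'yaw',round(np.degrees(cur),2),'tilt',np.degrees(np.arccos(-Rm[2,2])).round(2)
def orange(p):
    h=cv2.cvtColor(p,cv2.COLOR_RGB2HSV); return (h[...,0]>4)&(h[...,0]<20)&(h[...,1]>110)&(h[...,2]>40)
E
python3 - <<'E'
from h import *
p,d,c=load('top0'); W=cloud(c,d); m=orange(p)
def rect(box,lo,hi):
    x,y,w,h=box; s=np.zeros_like(m); s[y:y+h,x:x+w]=1
    P=W[m&s&(W[...,2]>lo)&(W[...,2]<hi)]; r=cv2.minAreaRect(P[:,:2].astype(np.float32)*1000); print(len(P),r, P.mean(0).round(4)); return P
print('leaf plate');rect((180,198,40,50),-.01,.022); print('spine');rect((180,198,40,50),.038,.07)
print('stand base');rect((280,130,60,60),-.01,.025); print('top');rect((280,130,60,60),.082,.12)
cw=cam('wrist'); o=-cw[3].T@cw[4]; P,Rm=tool(); print('cam in tool',Rm.T@(o-P),'fwd',Rm.T@cw[3].T[:,2])
print(np.round(Rm,3))
print(todelta([.46,.26,.23],np.radians(-17)))
E
```

```text
leaf plate
573 ((471.0617370605469, 264.2857971191406), (66.85726928710938, 121.70854949951172), 74.53681182861328) [0.4586 0.2652 0.0108]
spine
116 ((464.98284912109375, 263.9936828613281), (16.53179931640625, 60.293434143066406), 75.32610321044922) [0.4643 0.264  0.0463]
stand base
919 ((673.67138671875, -61.94419860839844), (131.93316650390625, 110.75810241699219), 13.081761360168457) [ 0.6539 -0.0621  0.0143]
top
405 ((674.5147705078125, -60.85112762451172), (56.716522216796875, 90.06437683105469), 12.548583030700684) [ 0.6801 -0.0599  0.0902]
cam in tool [ 0.07803352 -0.00137426 -0.14395073] fwd [-3.03301968e-01  6.06058536e-04  9.52894301e-01]
[[ 0.971  0.24  -0.   ]
 [ 0.24  -0.971  0.001]
 [ 0.    -0.001 -1.   ]]
(array([ 50.882, -71.68 ,   0.171]), np.float64(30.86), 'yaw', np.float64(13.86), 'tilt', np.float64(0.08))
```

>>> drive_tool(deltas=[4.9, -3.4, -1, 3, 9.7, -6.8, -2, 6, 14.6, -10.2, -2, 9, 19.4, -13.6, -2, 12, 24.3, -17, -2, 15, 29.2, -20.5, -2, 18, 34, -24, -2, 21, 38, -28, -2, 24, 40, -33, -2, 27, 41.5, -38.5, -2, 28.9, 43, -44, -2, 28.9, 44.5, -49, -2, 28.9], grip=-1)

```text
time_s: 1.65
position: [0.452, 0.0264, 0.2512]
ee_rot: [-3.113, 0.411, 0.0]
contact_force: [1.3, 0.1, -0.4]
opening: 1.0
```

```bash
python3 - <<'E'
from h import *
s=manip.read_state(); print(s['time_s'],s['position'],s['joint_pos'].round(2) if hasattr(s['joint_pos'],'round') else s['joint_pos'])
print(todelta([.465,.264,.2],np.radians(-15)))
E
```

```text
1.65 [0.45195467 0.02643796 0.25123192] [-0.21 -0.18  1.9   0.    1.43  1.62]
(array([ -4.9  , -23.274,   5.16 ]), np.float64(-0.03), 'yaw', np.float64(-15.03), 'tilt', np.float64(0.09))
```

>>> drive_tool(deltas=[-1, -5, 1, 0, -2, -10, 2, 0, -3, -15, 3.5, 0, -4, -20, 5, 0, -4.9, -23.3, 5.2, 0, -4.9, -23.3, 5.2, 0, -4.9, -23.3, 5.2, 0])

```text
time_s: 2.52
position: [0.4651, 0.2637, 0.1995]
ee_rot: [-3.114, 0.411, 0.001]
contact_force: [-0.0, 0.4, -0.3]
opening: 0.998
```

```bash
python3 - <<'E'
from h import *
print(tool()[0]); snap('wrist','w1')
p,d,c=load('w1'); W=cloud(c,d); m=orange(p)
for lo,hi in((.004,.014),(.038,.055)):
    P=W[m&(W[...,2]>lo)&(W[...,2]<hi)]; print(len(P),cv2.minAreaRect(P[:,:2].astype(np.float32)*1000),P.mean(0))
E
```

```text
[0.46505196 0.26366495 0.19951952]
3988 ((470.1260681152344, 267.0335998535156), (63.95808029174805, 120.5065689086914), 75.0108413696289) [0.44854873 0.2693723  0.01109123]
1284 ((464.3525390625, 268.40472412109375), (16.01705551147461, 59.87682342529297), 74.41111755371094) [0.46357528 0.26851707 0.0468389 ]
```

View pics/w1.png

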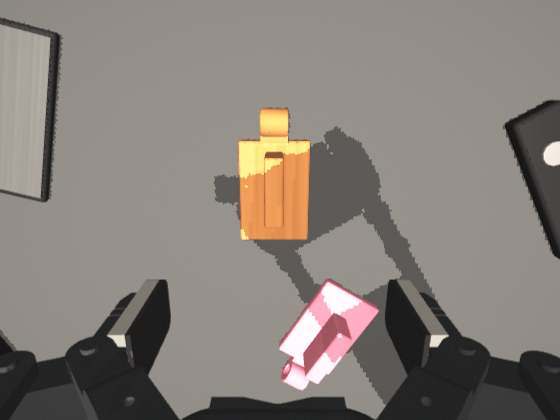

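The wrist view shows the orange leaf at about (274,190), spine upright in the picture and knuckle up. The pink one is at (325,330), well clear. I descend partway and look again.

```bash
python3 - <<'E'
from h import *
print(todelta([.4645,.267,.09],np.radians(-15.2)))
E
```

```text
(array([-0.159, -0.32 , 10.966]), np.float64(0.12), 'yaw', np.float64(-15.08), 'tilt', np.float64(0.07))
```

>>> drive_tool(deltas=[-0.1, -0.3, 4, 0, -0.1, -0.3, 8, 0, -0.1, -0.3, 11, 0, -0.1, -0.3, 11, 0, -0.1, -0.3, 11, 0])

```text
time_s: 3.2
position: [0.4663, 0.2663, 0.0913]
ee_rot: [-3.112, 0.414, -0.003]
contact_force: [0.8, 0.0, 0.8]
opening: 1.002
```

```bash
python3 - <<'E'
from h import *
print(tool()[0]); snap('wrist','w2')
p,d,c=load('w2'); W=cloud(c,d); m=orange(p); m[:, :170]=0; m[:,400:]=0
P0,Rm=tool()
for lo,hi in((.004,.014),(.038,.055)):
    P=W[m&(W[...,2]>lo)&(W[...,2]<hi)]; r=cv2.minAreaRect(P[:,:2].astype(np.float32)*1000); print(len(P),r,P.mean(0), 'tool mm',Rm.T@(np.array([*r[0],P.mean(0)[2]*1000])-P0*1000))
# fingers: inner surface points nearest
T=(W-P0)@Rm; q=(np.abs(T[...,2]+.01)<.008)&(np.abs(T[...,0])<.013)&(np.abs(T[...,1])<.06)&(d>0)
for sgn in(-1,1):
    y=T[q&(T[...,1]*sgn>0)]; print(sgn,len(y),np.percentile(y,[2,50,98],axis=0).round(4).tolist())
E
```

```text
[0.46628622 0.26632398 0.09130362]
8362 ((469.61932373046875, 267.2658386230469), (64.13916778564453, 121.61073303222656), 75.04315948486328) [0.45349583 0.26863815 0.01110416] tool mm [ 2.55658222 -1.20284024 80.58282264]
3034 ((464.0713195800781, 268.6898193359375), (15.967642784118652, 60.22932052612305), 75.11583709716797) [0.46653989 0.26802927 0.04685526] tool mm [-3.07574303 -1.23308177 44.81657053]
-1 168 [[-0.0105, -0.0465, -0.0179], [0.0004, -0.0436, -0.0163], [0.0102, -0.0432, -0.0137]]
1 167 [[-0.0107, 0.0416, -0.018], [-0.0, 0.0419, -0.0164], [0.0103, 0.0458, -0.0135]]
```

View pics/w2.png

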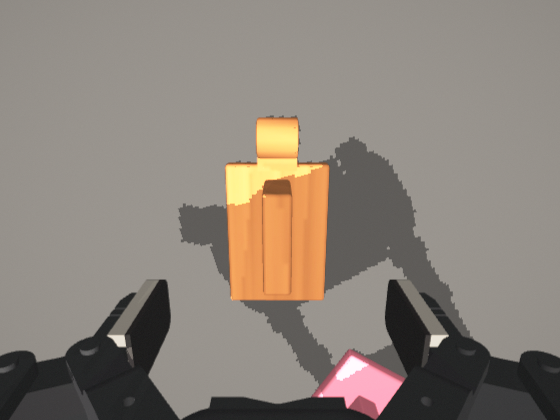

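The leaf sits at (277,230), centred between the finger pads. In the tool frame its spine is 3 mm back along x. I go down, then close gently.

>>> drive_tool(deltas=[-0.3, 0, 2.5, 0.1, -0.3, 0, 5, 0.1, -0.3, 0, 6.8, 0.1, -0.3, 0, 7.7, 0.1, -0.3, 0, 7.7, 0.1, -0.3, 0, 7.7, 0.1], grip=-1)

```text
time_s: 4.0
position: [0.4648, 0.2678, 0.0156]
ee_rot: [-3.111, 0.416, -0.007]
contact_force: [0.4, 0.1, 0.7]
opening: 0.999
```

```bash
python3 - <<'E'
from h import *
s=manip.read_state(); print(s['position'],s['dq'],s['contact_force']); snap('wrist','w3')
E
```

```text
[0.46477741 0.26781758 0.01561851] [ 0.00068668 -0.0043039  -0.00056836 -0.00174869 -0.00031533  0.00039033] [0.44491781 0.06749253 0.67713238]
```

View pics/w3.png

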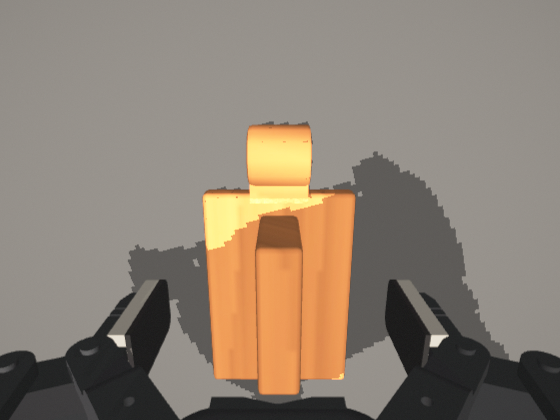

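>>> drive_tool(deltas=[0, 0, 0, 0, 0, 0, 0, 0, 0, 0, 0, 0, 0, 0, 0, 0, 0, 0, 0, 0, 0, 0, 0, 0], grip=1, squeeze=60)

```text
time_s: 4.8
position: [0.465, 0.2679, 0.0158]
ee_rot: [-3.11, 0.416, -0.008]
contact_force: [0.3, 1.0, 2.0]
opening: 0.175
```

```bash
python3 - <<'E'
from h import *
s=manip.read_state(); print(s['time_s'],s['position'],s['contact_force'],s['opening']); print(todelta([.4648,.2678,.16],np.radians(-15)))
E
```

```text
4.8 [0.46500544 0.26791098 0.01584403] [0.26644138 0.99455909 2.01388009] 0.1754136637071728
(array([  0.05 ,  -0.044, -14.415]), np.float64(-0.22), 'yaw', np.float64(-15.22), 'tilt', np.float64(0.35))
```

>>> drive_tool(deltas=[0, 0, -2, 0, 0, 0, -6, 0, 0, 0, -10, 0, 0, 0, -14, 0, 0, 0, -15, 0, 0, 0, -15, 0])

```text
time_s: 5.55
position: [0.4639, 0.2674, 0.1651]
ee_rot: [-3.111, 0.416, -0.007]
contact_force: [-0.1, 0.3, -1.8]
opening: 0.176
```

```bash
python3 - <<'E'
from h import *
s=manip.read_state(); print(s['time_s'],s['position'],s['contact_force'],s['opening']); snap('wrist','w4')
print(todelta([.5786,-.0835,.17],np.radians(12.8)))
E
```

```text
5.55 [0.46390352 0.26739519 0.16509833] [-0.14933964  0.31368669 -1.79605872] 0.1764648588593587
(array([20.349, 30.8  , -0.636]), np.float64(-28.03), 'yaw', np.float64(-15.23), 'tilt', np.float64(0.2))
```

View pics/w4.png

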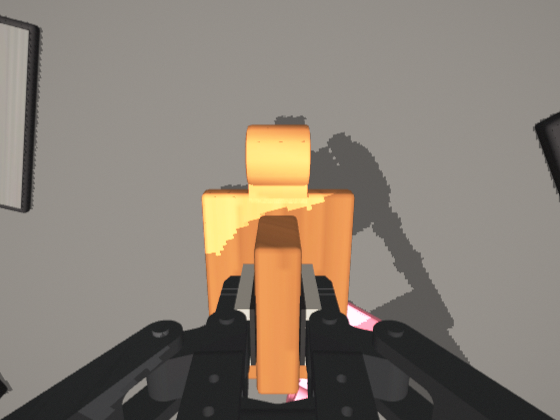

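The leaf is held. It lies at (278,250) in the wrist picture, just as before the lift, so it neither slipped nor tilted. Now I carry it towards the stand.

>>> drive_tool(deltas=[1.5, 2.5, -0.5, -2, 4, 6, -0.6, -5, 6.5, 9.8, -0.6, -9, 9, 13.6, -0.6, -13, 11.5, 17.4, -0.6, -17, 14, 21.2, -0.6, -21, 16.5, 25, -0.6, -25, 19, 28.5, -0.6, -28, 20.4, 30.8, -0.6, -28, 20.4, 30.8, -0.6, -28, 20.4, 30.8, -0.6, -28, 20.4, 30.8, -0.6, -28])

```text
time_s: 7.1
position: [0.5785, -0.0824, 0.1688]
ee_rot: [-3.119, -0.351, -0.003]
contact_force: [0.3, 0.3, -1.5]
opening: 0.175
```

```bash
python3 - <<'E'
from h import *
s=manip.read_state(); print(s['time_s'],s['position'],s['contact_force'],s['opening'],np.abs(s['dq']).max()); snap('wrist','w5'); snap('top','t5'); snap('scene','s5')
print(todelta([.5786,-.0835,.17],np.radians(12.8)))
E
```

```text
7.1 [ 0.57848779 -0.0823816   0.16884054] [ 0.26218776  0.25745567 -1.51866722] 0.17456546187901922 0.006556786293425669
(array([-0.048,  0.058, -0.044]), np.float64(0.03), 'yaw', np.float64(12.83), 'tilt', np.float64(0.19))
```

View pics/w5.png

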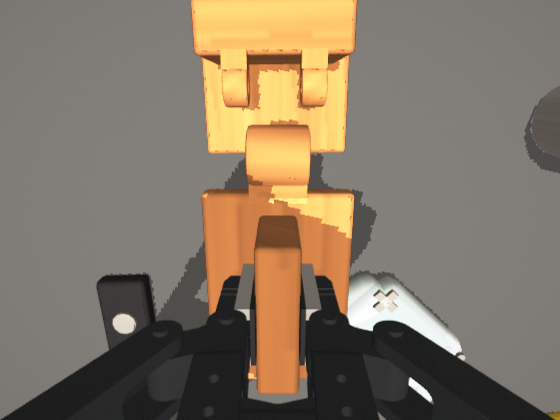

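View pics/s5.png

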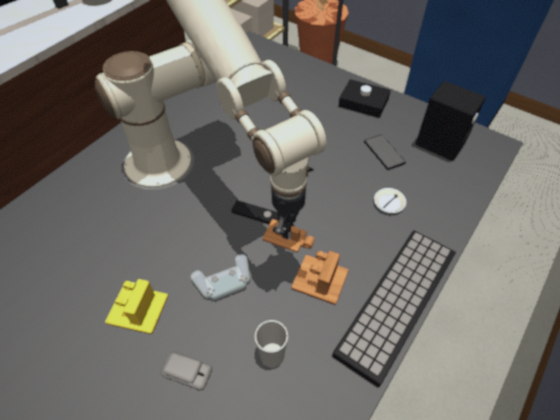

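Wrist view: the stand's knuckles are at (235,85) and (314,85), the leaf's knuckle at (278,152), roughly in line. I measure both in the tool frame from this one view, so the calibration bias largely cancels.

```bash
cat > meas.py <<'E'
from h import *
from scipy.optimize import least_squares
def circ(P,r=12.):  # fit circle of known radius to x,z (mm, z up)
    f=lambda a:np.hypot(P[:,0]-a[0],P[:,1]-a[1])-r
    return least_squares(f,[P[:,0].mean(),P[:,1].max()-r],loss='soft_l1',f_scale=.5)
def meas(tag,Rm,P0,lk,sk1,sk2,zlo=-400):
    p,d,c=load(tag); W=cloud(c,d); T=(W-P0)@Rm*1000; m=orange(p)&(d>0)
    out={}
    for n,(u0,v0,u1,v1) in dict(leaf=lk,sL=sk1,sR=sk2).items():
        b=np.zeros_like(m); b[v0:v1,u0:u1]=1; Q=T[b&m]
        zt=np.percentile(-Q[:,2],97); Q=Q[-Q[:,2]>zt-9]
        r=circ(np.c_[Q[:,0],-Q[:,2]]); y=np.percentile(Q[:,1],[1,99])
        print(n,len(Q),'x,zup centre',r.x.round(2),'rms',np.sqrt((r.fun**2).mean()).round(2),'y',y.round(2),'mid',y.mean().round(2)); out[n]=(r.x[0],y.mean(),r.x[1])
    return T,m,d,out
E
python3 - <<'E'
from meas import *
P0,Rm=tool(); np.savez('pics/pose5.npz',P0=P0,Rm=Rm)
T,m,d,o=meas('w5',Rm,P0,(240,122,316,184),(220,66,251,110),(300,66,330,110))
# block top front edge: per column, boundary; leaf plate level
b=np.zeros_like(m); b[0:60,190:360]=1; Q=T[b&m]; zt=np.percentile(-Q[:,2],60); Q=Q[np.abs(-Q[:,2]-zt)<2.5]
print('block top z',np.median(-Q[:,2]),'y',np.percentile(Q[:,1],[.5,99.5]))
pl=np.polyfit(Q[:,1],-Q[:,2],1); print('block roll slope deg',np.degrees(pl[0]))
e=[];
for y in np.arange(-38,39,2): 
    s=Q[np.abs(Q[:,1]-y)<1]; 
    if len(s)>3: e.append((y,s[:,0].min()))
e=np.array(e); k=np.polyfit(e[:,0],e[:,1],1); print('front edge slope deg (dx/dy)',np.degrees(np.arctan(k[0])),'x0',k[1],np.std(e[:,1]-np.polyval(k,e[:,0])))
# leaf plate
b=np.zeros_like(m); b[195:300,205:252]=1; b[195:300,305:352]=1; Q=T[b&m]; Q=Q[np.abs(Q[:,2]-np.median(Q[:,2]))<3]
A=np.c_[Q[:,0],Q[:,1],np.ones(len(Q))]; s=np.linalg.lstsq(A,-Q[:,2],rcond=None)[0]; print('plate: slope x,y deg',np.degrees(s[:2]),'z',s[2])
e=[]
b=np.zeros_like(m); b[185:230,200:360]=1; Q=T[b&m]; Q=Q[np.abs(Q[:,2]-np.median(Q[:,2]))<3]
for y in list(range(-30,-13,2))+list(range(14,31,2)):
    t=Q[np.abs(Q[:,1]-y)<1]
    if len(t)>3: e.append((y,t[:,0].max()))
e=np.array(e);k=np.polyfit(e[:,0],e[:,1],1);print('plate front edge deg',np.degrees(np.arctan(k[0])),k[1],'y',np.percentile(Q[:,1],[.5,99.5]))
E
```

```text
leaf 2519 x,zup centre [54.05 -3.91] rms 0.55 y [-13.52  10.01] mid -1.76
sL 497 x,zup centre [ 81.34 -84.11] rms 0.83 y [-32.36 -18.55] mid -25.45
sR 469 x,zup centre [ 81.8  -84.03] rms 0.78 y [11.33 25.25] mid 18.29
block top z -80.66096064962579 y [-48.11882443  40.21287459]
block roll slope deg 0.13307641587950236
front edge slope deg (dx/dy) -0.08937254857955139 x0 98.74409291644083 1.6592186198439611
plate: slope x,y deg [-0.19171793  0.0568631 ] z -5.377775677507737
plate front edge deg -0.24443311033876544 38.397491015531145 y [-33.21677372  29.71137968]
```

Measured along the tool axes, the leaf's hole is at (54.1,-1.8) and the stand's at (81.6,-3.6), 80 mm lower. That agrees with the given heights. I move above it and stop about 35 mm high to measure again.

>>> drive_tool(deltas=[0.8, 0, 0.5, 0, 1.8, -0.1, 1.5, 0, 2.5, -0.2, 2.8, 0, 2.75, -0.2, 4, 0, 2.8, -0.2, 4.5, 0, 2.8, -0.2, 4.5, 0, 2.8, -0.2, 4.5, 0])

```text
time_s: 8.12
position: [0.6062, -0.0748, 0.1252]
ee_rot: [-3.121, -0.351, -0.006]
contact_force: [2.0, 0.6, -0.9]
opening: 0.18
```

```bash
python3 - <<'E'
from meas import *
s=manip.read_state(); print(s['time_s'],s['position'],s['contact_force'],s['ee_rot'],np.abs(s['dq']).max());P0,Rm=tool(); np.savez('pics/pose6.npz',P0=P0,Rm=Rm); snap('wrist','w6')
E
```

```text
8.125 [ 0.60618232 -0.07478094  0.12521289] [ 2.01265033  0.64424037 -0.92534348] [-3.1206034  -0.35073587 -0.00590584] 0.0036632078426526793
```

View pics/w6.png

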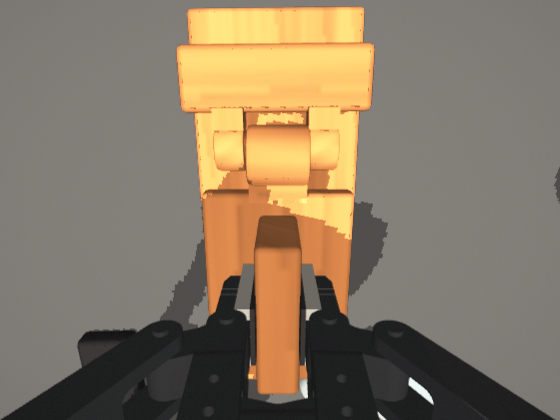

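```bash
python3 - <<'E'
from meas import *
z=np.load('pics/pose6.npz'); P0,Rm=z['P0'],z['Rm']
T,m,d,o=meas('w6',Rm,P0,(246,123,312,184),(210,128,245,174),(313,128,344,174))
b=np.zeros_like(m); b[40:115,175:380]=1; Q=T[b&m]; zt=np.median(-Q[:,2]); Q=Q[np.abs(-Q[:,2]-zt)<2]
r=cv2.minAreaRect(Q[:,:2].astype(np.float32)); print('block top',zt,r,np.percentile(Q[:,0],[1,99]),np.percentile(Q[:,1],[.5,99.5]))
for rows in((90,103),(50,60)):
    for v in range(*rows,4):
        u=np.where(m[v]&(np.abs(-T[v,:,2]-zt)<3))[0]; print(v,u.min(),u.max(),T[v,u.min(),1].round(1),T[v,u.max(),1].round(1))
print(todelta([P0[0],P0[1],.0887],np.radians(12.8)))
for v in(140,155): print(v,[ (u,*T[v,u].round(1)) for u in range(206,350,4)])
E
```

```text
leaf 2462 x,zup centre [54.39 -3.16] rms 0.53 y [-12.75  10.58] mid -1.09
sL 523 x,zup centre [ 52.94 -39.78] rms 0.83 y [-30.82 -16.9 ] mid -23.86
sR 401 x,zup centre [ 53.5  -39.56] rms 0.55 y [15.18 27.05] mid 21.12
block top -36.473603545048334 ((83.6894760131836, -2.3033828735351562), (89.33429718017578, 30.848026275634766), 89.34302520751953) [69.95081359 98.85510798] [-46.31840522  41.77037018]
90 179 371 -47.2 41.7
94 180 371 -46.5 42.3
98 180 371 -46.6 42.6
102 180 370 -46.9 41.9
50 176 374 -47.0 41.9
54 176 373 -47.0 41.7
58 177 373 -46.6 41.8
(array([-2.300e-02,  1.000e-03,  3.665e+00]), np.float64(0.03), 'yaw', np.float64(12.83), 'tilt', np.float64(0.24))
140 [(206, np.float64(47.4), np.float64(-49.0), np.float64(108.8)), (210, np.float64(47.4), np.float64(-46.3), np.float64(108.8)), (214, np.float64(57.1), np.float64(-30.2), np.float64(28.4)), (218, np.float64(57.2), np.float64(-28.3), np.float64(28.0)), (222, np.float64(57.2), np.float64(-26.5), np.float64(28.1)), (226, np.float64(57.0), np.float64(-24.8), np.float64(29.2)), (230, np.float64(57.1), np.float64(-22.9), np
[... 3295 characters left out ...]
t64(7.6), np.float64(-9.1)), (306, np.float64(56.2), np.float64(9.1), np.float64(-8.3)), (310, np.float64(56.2), np.float64(10.6), np.float64(-8.2)), (314, np.float64(50.4), np.float64(15.6), np.float64(28.0)), (318, np.float64(50.4), np.float64(17.5), np.float64(28.1)), (322, np.float64(50.2), np.float64(19.4), np.float64(29.1)), (326, np.float64(50.5), np.float64(21.1), np.float64(27.4)), (330, np.float64(50.3), np.float64(23.0), np.float64(28.3)), (334, np.float64(50.3), np.float64(24.9), np.float64(28.4)), (338, np.float64(50.4), np.float64(26.7), np.float64(28.0)), (342, np.float64(37.1), np.float64(42.9), np.float64(110.6)), (346, np.float64(37.2), np.float64(45.5), np.float64(109.8))]
```

The leaf's knuckle at (278,152) sits between the foot's knuckles, which are at (229,150) and (325,150). The residual is about -1 mm in x, -1 mm in y and 36.5 mm down. I lower it slowly.

>>> drive_tool(deltas=[-0.1, -0.1, 0.3, 0, -0.1, -0.1, 0.8, 0, -0.1, -0.1, 1.3, 0, -0.1, -0.1, 1.8, 0, -0.1, -0.1, 2.3, 0, -0.1, -0.1, 2.8, 0, -0.1, -0.1, 3.2, 0, -0.1, -0.1, 3.5, 0, -0.1, -0.1, 3.65, 0, -0.1, -0.1, 3.65, 0, -0.1, -0.1, 3.65, 0])

```text
time_s: 9.55
position: [0.6053, -0.074, 0.0891]
ee_rot: [-3.121, -0.351, -0.007]
contact_force: [0.0, -0.1, -2.7]
opening: 0.178
```

```bash
python3 - <<'E'
from meas import *
s=manip.read_state(); print(s['time_s'],s['position'],s['contact_force'],s['moment'],s['ee_rot'],np.abs(s['dq']).max());P0,Rm=tool(); np.savez('pics/pose7.npz',P0=P0,Rm=Rm); snap('wrist','w7'); snap('scene','s7'); snap('top','t7')
print(todelta([P0[0],P0[1],.0887],np.radians(12.8)))
p,_,_=load('s7'); q,_,_=load('t7')
cv2.imwrite('pics/c7.png',np.hstack([cv2.resize(p[215:315,250:370],(400,333),interpolation=2),cv2.resize(q[115:205,255:363],(400,333),interpolation=2)])[:,:,::-1])
E
```

```text
9.55 [ 0.60534982 -0.07402581  0.08907153] [ 1.24562085e-03 -8.33566189e-02 -2.69156803e+00] [-0.02144698 -0.0065422   0.00679693] [-3.12087463 -0.35071291 -0.00686358] 0.000730707017651985
(array([0.004, 0.003, 0.031]), np.float64(0.03), 'yaw', np.float64(12.83), 'tilt', np.float64(0.25))
```

View pics/w7.png

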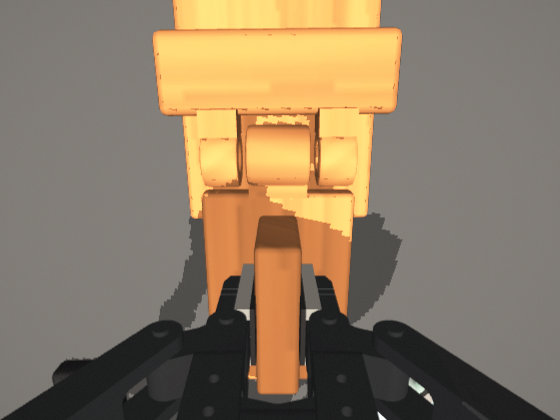

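View pics/c7.png

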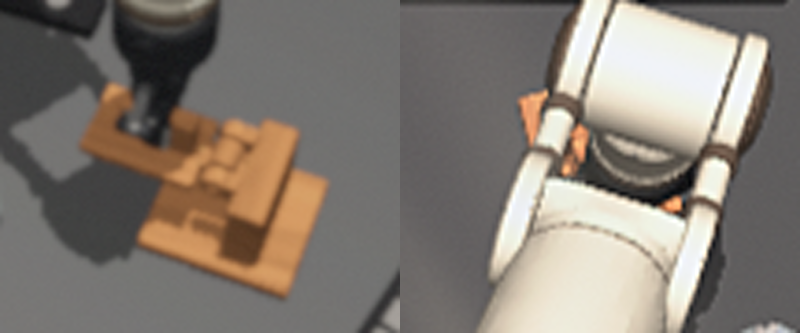

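Pictures: the leaf's knuckle spans px (247–311, 125–186), between the foot's knuckles at px (198–242) and (315–357), with a gap on each side. I measure again, since the rows suggest a small x offset.

```bash
python3 - <<'E'
from meas import *
z=np.load('pics/pose7.npz'); P0,Rm=z['P0'],z['Rm']
T,m,d,o=meas('w7',Rm,P0,(249,123,309,186),(196,134,241,190),(317,134,360,190))
b=np.zeros_like(m); b[28:115,150:410]=1; Q=T[b&m]; zt=np.median(-Q[:,2]); Q=Q[np.abs(-Q[:,2]-zt)<2]
r=cv2.minAreaRect(Q[:,:2].astype(np.float32)); print('block top',zt,r,np.percentile(Q[:,1],[.5,99.5]))
p,_,_=load('w7')
for u in(220,279,336): print(u,[(v,T[v,u,0].round(1),-T[v,u,2].round(1)) for v in range(112,196,4)])
cv2.imwrite('pics/c8.png',cv2.resize(p[95:215,180:380],(800,480),interpolation=2)[:,:,::-1])
E
```

```text
leaf 2342 x,zup centre [54.39 -3.16] rms 0.49 y [-11.76  10.01] mid -0.87
sL 824 x,zup centre [53.74 -3.61] rms 0.9 y [-29.67 -15.96] mid -22.81
sR 810 x,zup centre [54.18 -3.53] rms 0.86 y [13.82 27.88] mid 20.85
block top -0.29832939440331674 ((84.87474822998047, -1.4078788757324219), (89.28795623779297, 29.610158920288086), 89.901123046875) [-45.36942171  42.51183224]
220 [(112, np.float64(71.2), np.float64(5.3)), (116, np.float64(69.8), np.float64(5.6)), (120, np.float64(68.3), np.float64(5.0)), (124, np.float64(67.0), np.float64(5.4)), (128, np.float64(65.6), np.float64(6.0)), (132, np.float64(64.2), np.float64(6.4)), (136, np.float64(62.7), np.float64(5.5)), (140, np.float64(61.3), np.float64(5.7)), (144, np.float64(60.0), np.float64(7.1)), (148, np.float64(58.7), np.float64(8.1)), (152, np.float64(57.3), np.float64(8.7)), (156, np.float64(55.7), np.float64(7.7)), (160, np.float64(54.4), np.float64(8.6)), (164, np.float64(53.0), np.float64(8.8)), (168, np.float64(51.7), np.float64(9.9)), (172, np.float64(49.8), np.float64(7.9)), (176, np.float64(48.0), np.float64(6.2)), (180, n
[... 1249 characters left out ...]
65.5), np.float64(4.8)), (132, np.float64(64.3), np.float64(6.5)), (136, np.float64(62.8), np.float64(6.3)), (140, np.float64(61.4), np.float64(6.9)), (144, np.float64(60.0), np.float64(7.1)), (148, np.float64(58.5), np.float64(6.8)), (152, np.float64(57.6), np.float64(10.0)), (156, np.float64(55.9), np.float64(8.5)), (160, np.float64(54.4), np.float64(8.7)), (164, np.float64(53.0), np.float64(8.9)), (168, np.float64(51.5), np.float64(8.4)), (172, np.float64(49.9), np.float64(8.1)), (176, np.float64(48.2), np.float64(7.2)), (180, np.float64(46.3), np.float64(5.4)), (184, np.float64(44.2), np.float64(3.3)), (188, np.float64(23.2), np.float64(-73.7)), (192, np.float64(38.5), np.float64(-6.2))]
```

View pics/c8.png

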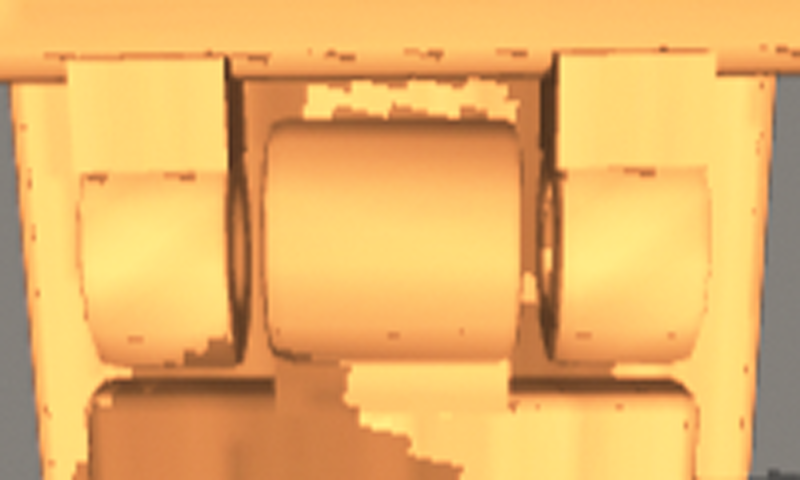

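The fit is good. Surface profiles of the three knuckles agree within about 0.4 mm in x and z and 0.2 mm in y, gaps are open on both sides, and there is no upward push. I run a last stillness and bystander check, then hand in.

```bash
python3 - <<'E'
from h import *
a,_,_=load('scene0'); b,_,_=load('s7'); 
for n,(x,y) in dict(pink=(277,152),dish=(390,201),phone=(385,151),remote=(257,213),tumbler=(271,345),mouse=(187,371),controller=(222,280),yellow=(137,307)).items():
    s=np.s_[y-14:y+14,x-18:x+18]; print(n,np.abs(a[s].astype(int)-b[s]).mean().round(1),cv2.phaseCorrelate(a[s].mean(2),b[s].mean(2))[0])
s=manip.read_state(); print(s['time_s'],s['position'],s['contact_force'],s['opening'],np.abs(s['dq']).max())
manip.job_done()
s=manip.read_state(); print(s['time_s'],s['position'],s['contact_force'],s['opening'])
E
```

```text
pink 27.7 (-0.06302012480749397, 1.3961363956053852)
dish 11.3 (-0.05330036554821049, -0.050126407916589955)
phone 9.3 (0.021291146404788464, -0.05829271670835645)
remote 22.6 (-0.07547932258083989, 0.07637654292692453)
tumbler 9.9 (-0.0521720040024114, 0.0033938682478655835)
mouse 11.3 (-0.02601284143286975, 0.02787370691635438)
controller 11.6 (0.009672262654778052, -0.016643268281073986)
yellow 9.8 (0.04684701324957885, -0.03425288932552206)
9.7 [ 0.60530745 -0.07400401  0.08900911] [-0.17161129  0.69295516 -1.63759802] 0.172829672581376 0.0016869721281996394
the job is handed in; nothing more can be done
the job is handed in; nothing more can be done
```

The job is handed in with the leaf still held in the gripper at the foot, its knuckle between the foot's two knuckles. I gripped the orange leaf by its spine, carried it level to the orange stand and lowered it in from above. This took 9.7 s.

- **Fit:** in the last wrist picture the leaf's hole is within about 0.4 mm of the foot's hole axis in x and z, and about 0.1 mm in y. Open gaps show on both sides of the leaf's knuckle.
- **Level and still:** the tool tilt is about 0.25° and joint speeds are about 0.002 rad/s or less. The grip is steady at 60 N.
- **Forces:** only a downward pull of 1.6–2.7 N showed. The leaf weighs about 1.1 N and the sensor reads about 1 N off either way. Nothing suggested it was pushing on the foot.
- **Other objects:** the dish, phone, remote, tumbler, mouse, controller and yellow stand show no shift in the scene view (under 0.1 px).

- **Pink leaf:** its patch in the scene picture read a 1.4 px shift. I put that down to the arm or its shadow crossing that patch, since the gripper stayed well clear of it, but I did not check it with another picture.
- **Camera disagreement:** the overhead camera placed the stand about 4 mm farther ahead than the wrist camera. I used the wrist camera's leaf-to-stand measurement, because that largely cancels calibration errors.

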